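Set out the sample carrier for pick-up

ROBOT

A 6-joint arm with a two-finger parallel gripper is mounted at the origin on the work surface. World frame = base frame: x ahead of the robot, y to its left, z up, the work surface at z = 0. Lengths are in m, angles in rad, forces in N, time in s.
With the tool pointing down it reaches from about 0.25 to 0.775 m from the base axis. Payload 4 kg.
Tool frame: the origin (TCP) lies between the finger pads; the fingertips stand robot.tip_extent ahead of it and the grasp point (between the pads) lies 3 mm ahead of it (robot.tip_extent is the distance from the TCP to the fingertips, in m); y points along the fingers, x is the direction in which the jaws open and shut, and the axes are right-handed (so a half turn about y gives the same grasp; the last joint's range is limited). The gripper opens to 94 mm and grips with 3 to 60 N. Pads are 16 mm wide; open, the fingers measure 119 mm over their backs; the gripper's body (75 mm by 177 mm) begins 78 mm behind the grasp point.
Start: joints at [1.125, 0.087, 1.371, -0, 1.684, -0.103], TCP at [0.185, 0.518, 0.228] pointing down, gripper open.
Joint ranges: [-3.1, 3.1], [-0.76, 2.03], [0.27, 2.55], [-1.08, 4.22], [0.17, 2.65], [-2.57, 2.57]. Speed limits (rad/s): [2.79, 2.79, 3.14, 3.14, 3.14, 3.14].

INTERFACE

Orientations are given as a rotation vector (axis times angle).
In Python, from plant import read_state, cams, ticket, robot gives the robot as it stands. The module is installed in compiled form; this text tells all that it offers.
- The arm moves only by the tool move_arm, never from a script. Its argument "steps" is a list of rows, each an object with "dp": the shift along the tool's x, y, z in m, a list of three; "turn": the turn about the tool's y in degrees; "fingers": the finger opening in m, from 0 to 0.094. A call has 1 to 8 rows; each row is the pose to reach, as a shift and turn from the pose measured when the call began, along the tool's axes at that moment; what a row does not reach only later rows make up. A row lasts 1/12 s, in which the tool goes at most 41.7 mm and 7.16 degrees, less where a joint would pass 70% of its speed; a pose out of reach is approached as far as the arm can. A call with a gripper value outside its range is refused whole. The fingers move at their own pace and stop on an object; "newtons" is the grip in N (left out, the last holds). Time passes only in rows, so rows that repeat a pose let the fingers close. It gives the time, the measured TCP pose, the force and the opening at its end, in the units of the state.
- read_state(): the state, without advancing time (a new reading comes with each control period).
- cams.read_camera(name): name is "side" or "top"; returns the picture (384x512x3 uint8, red, green, blue); there is no depth.
- cams.camera_info(name): a dict with "mtx" (3x3 intrinsics, pixels), "dist_coeffs" ([k1, k2, p1, p2, k3] as OpenCV has them; the pictures are not rectified), "R" (3x3) and "t" (3): a world point X has camera coordinates R X + t. Camera axes: x right, y down, z forward; pixel columns grow to the right and rows downward; lengths in m; the calibration is good to about 2 mm. A picture is of the moment at which its call begins. camera_info takes no time and is no camera call.
- ticket.finish_job(): hands the job in, once; it reports no verdict.
The state is a dict: "t": time; "joint_positions": joint angles; "joint_vel": joint speeds; "tau": joint torques, N m; "position": TCP position; "orientation": TCP orientation; "contact_force": force on the tool from outside, world axes, zero at the start; "wrist_torque": the same for the moment, N m; "width": finger opening in m.
Only numpy, scipy, OpenCV 4.12 (cv2) and the standard library are available. Lean on these libraries where they do the work, as an engineer would, in place of code of your own. Each camera call takes 0.05 s, during which the arm holds its last target.

TASK

Press both hinged well covers on the sample carrier board down until they snap shut and stay shut, then slide the board straight out over the end of its stand until the board's outer end is level with the tip of the pointer. So far out the board tips by itself, so keep its tail end down flat on the stand and finish still holding it there: do not let go. Leave the other things on the bench alone.

Things in the scene. Friction and masses are not known exactly. Their poses are not given: they have to be found in the camera images.
- stand: grey fixed riser shelf, 190 (x) x 300 (y) x 80 mm high; origin at the centre of its foot on the bench. Its own +y is the outward direction: the end over which the board slides is 150 mm from the origin along +y. Its +x is the side away from the robot.
- carrier: loose white board, 120 (x) x 320 (y) x 10 mm, about 0.65 kg, flat on the stand; tail at -y, outer end (+y) starts 30 to 80 mm beyond the stand. Origin: centre of the underside; axes near the stand's. From tail to outer end: handle, two wells with covers, low vial rack (50 mm high). It balances at its middle, so tips when over about 160 mm is out; the pointer asks for 185 to 215 mm.
- handle (a point): centre of the handle, an upright steel rib fixed across the board's tail: 60 mm along board x, 16 mm thick along board y, standing 41 mm above the board's top face. The point is 20 mm above that face, 30 mm above the underside, 125 mm from the board's middle towards the tail. Free space: 27 mm to the tail end, 50 mm to the nearest well. Axes as the board's.
- carrier_corner (a point): corner of the board's top face at its outer end, on the side of the pointer (board +x 60, +y 160 mm from the board's middle). Axes as the board's.
- pointer_tip (a point): tip of the dark level pointer blade (4 mm thick, 8 mm high) on a fixed steel post on the bench beyond the stand's end, on the side away from the robot. At 90 mm, the height of the board's top face, it stops 10 to 35 mm short of the board's path. The board's outer end must come level with it along the stand's y. Axes as the stand's.
- cover_1 (a joint): opening of the cover nearer the handle, rad: 0 shut, starts 0.55 to 0.85. White plate 64 x 52 x 5 mm. Hinge line along board y at board x +38 mm, middle at board y -40 mm, 38 mm above the underside; free edge, 63 mm off, faces board -x. A weak spring lifts it to about 0.4; a spring catch under the free edge holds it once pressed fully down (about 5 N two thirds of the way out).
- cover_1_top (a point): point on the upper face of cover 1, mid-width, 42 mm from the hinge line (3.5 mm above the hinge line when shut, so 41.5 mm above the board's underside). It moves with the cover.
- cover_2 (a joint): the same for the other cover, whose hinge's middle lies at board y +30 mm.
- cover_2_top (a point): the same point on cover 2.
- pointer: the whole fixed pointer post, 100 mm high; origin on the bench below the pointer tip; the post stands 34 mm behind the tip, level with it along the stand's y.
- vial: bystander: amber glass vial, 28 mm across, 52 mm high, on the stand beside the board; origin at its foot.
- dishes: bystander: low stack of round dishes, 88 mm across, 36 mm high, on the bench below the board's way out; origin at its foot.
- wash_bottle: bystander: white bottle, 64 mm across, 170 mm high; origin at its foot.
- tip_box: bystander: flat grey and white box, 85 x 120 x 61 mm; origin at its foot.
- beaker: bystander: glass beaker, 68 mm across, 85 mm high; origin at its foot.
- spatula: bystander: 200 mm spatula lying on the bench.
- tape_roll: bystander: roll of paper tape lying flat, 80 mm across, 25 mm high; origin at its foot.
Things that resemble listed ones, but are neither listed nor needed, are in the scene too. What is shaped like the pointer but red is not meant.

How it is judged:
On the way, in this order (a step that is already met when the one before it is completed fails the run):
1. both covers are snapped shut (under 0.05 rad) (value of joint each of cover_1, cover_2 below 0.05 rad), for 0.3 s.
2. the board is slid out to the pointer, flat on the stand and held (all of step 1 and y of carrier_corner in the frame of pointer_tip between -0.007 and 0.007 m and x of carrier_corner in the frame of pointer_tip between -0.06 and 0 m and angle between the y axis of carrier and the y axis of stand, either way round below 0.1 rad and angle between carrier's own z axis and vertical below 0.03 rad and contact force between carrier and stand above 1 N and contact force between the fingers and carrier above 0.8 N), for 0.3 s.
At the end, for the whole second after the job is handed in: Both covers shut (under 0.05 rad). Board end level with the pointer tip within 7 mm, edge 0 to 60 mm beside it; square to the stand within 0.10 rad, level within 0.03 rad, resting on the stand (over 1 N), clear of pointer and dishes, at rest, held by the fingers (over 0.8 N) (all of step 2 and contact force between carrier and pointer below 0.2 N and contact force between carrier and dishes below 0.2 N and linear speed of carrier below 0.01 m/s); the arm keeps its last pose, push and grip.
It fails at once if the board tips by more than 0.15 rad (angle between carrier's own z axis and vertical above 0.15 rad).
It fails at once if a bystander is moved by more than 25 mm (distance of any of vial, dishes, wash_bottle, tip_box, beaker, spatula, tape_roll from where it was at the start of the episode above 0.025 m).
It also fails if it takes over 54 s, if anything falls off the work surface, if the arm or the gripper's body presses on something with over 40 N, if the wrist force passes 120 N, or if a joint passes its speed limit or range.

## Working session

There is one attempt and no reset: what is moved stays moved. The work goes in short steps, Python scripts to look and compute and a tool call to move; the robot and the scene stay as the last step left them, time stands still between calls to the robot, and variables do not carry over. Pictures are saved under pics/ and viewed, and the job is handed in when it is done.

Besides the shell and the picture viewer there is one more tool, called after ">>>" as name(argument=value, ...), one argument or row to a line, values as JSON. move_arm: Moves the arm, as the interface text tells. Its arguments: {"type":"object","properties":{"steps":{"type":"array"},"newtons":{"type":"number"}},"required":["steps"]}

```bash
mkdir -p pics
python3 - <<'E'
from plant import read_state, cams, ticket, robot
import cv2, numpy as np
s=read_state()
for k,v in s.items(): print(k,np.round(v,4))
print(robot.tip_extent)
for n in("side","top"):
    im=cams.read_camera(n); cv2.imwrite(f"pics/{n}0.png",cv2.resize(im[:,:,::-1],(800,600),interpolation=cv2.INTER_CUBIC)); cv2.imwrite(f"pics/{n}0raw.png",im[:,:,::-1])
    i=cams.camera_info(n); print(n,{k:np.round(v,4).tolist() for k,v in i.items()}); print(-np.array(i["R"]).T@i["t"])
E
```

```text
t 0.0
joint_positions [ 1.1249  0.0879  1.3722 -0.      1.6836 -0.1031]
joint_vel [-0.0011 -0.0004 -0.0002  0.0011 -0.0011  0.    ]
tau [-2.00000e-04 -3.40164e+01 -3.02439e+01  7.20000e-02  3.26000e-02
 -2.00000e-04]
position [0.1847 0.5176 0.2263]
orientation [-1.3532 -0.9517  0.9548]
contact_force [ 0.3488  0.1728 -0.6081]
wrist_torque [0.0378 0.0036 0.013 ]
width 0.0943
0.022
side {'mtx': [[353.9494, 0.0, 255.4236], [0.0, 353.9494, 190.8703], [0.0, 0.0, 1.0]], 'dist_coeffs': [-0.0738, 0.0, 0.0, 0.0, 0.0], 'R': [[0.9894, -0.1448, -0.0127], [-0.0826, -0.4884, -0.8687], [0.1195, 0.8606, -0.4951]], 't': [-0.5918, 0.146, 0.903]}
[ 0.48961178 -0.7914051   0.56645572]
top {'mtx': [[355.9273, 0.0, 259.0407], [0.0, 355.9273, 189.8556], [0.0, 0.0, 1.0]], 'dist_coeffs': [-0.0665, 0.0, 0.0, 0.0, 0.0], 'R': [[0.0046, -1.0, 0.0083], [-0.9925, -0.0056, -0.1217], [0.1218, -0.0077, -0.9925]], 't': [0.0169, 0.5906, 1.0343]}
[0.46016823 0.02818797 1.09837021]
```

View pics/side0.png

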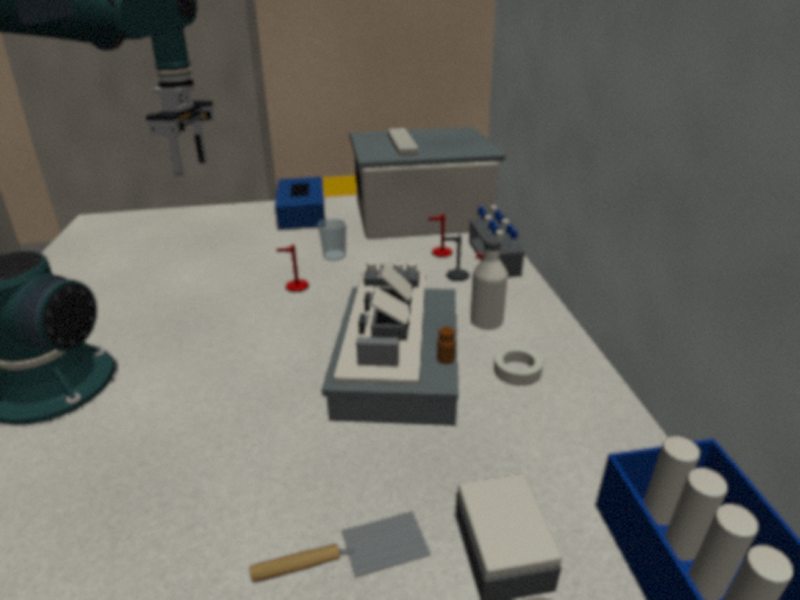

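View pics/top0.png

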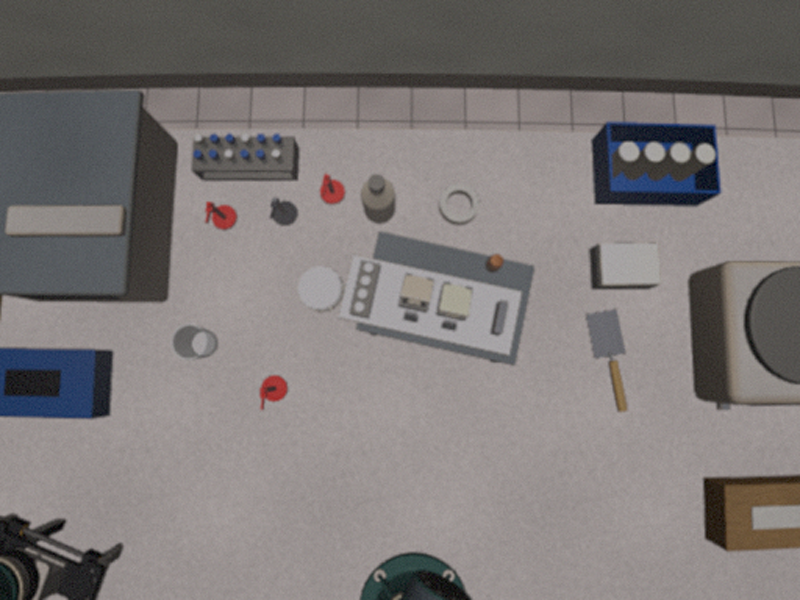

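The side view shows the stand at about (395,350), with the black pointer at about (455,255). In the top view the board runs from (345,290) to (525,320), the dark pointer stands at about (283,210), and the dishes are at (320,288). I'll zoom in next.

Run:
```python
import cv2
t=cv2.imread("pics/top0raw.png"); s=cv2.imread("pics/side0raw.png")
# top crop raw x 160..350, y 105..240
c=t[105:245,165:350]; cv2.imwrite("pics/topz.png",cv2.resize(c,None,fx=4.2,fy=4.2,interpolation=cv2.INTER_CUBIC))
c=s[130:275,190:340]; cv2.imwrite("pics/sidez.png",cv2.resize(c,None,fx=4.1,fy=4.1,interpolation=cv2.INTER_CUBIC))
```

```text
(no output)
```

View pics/topz.png

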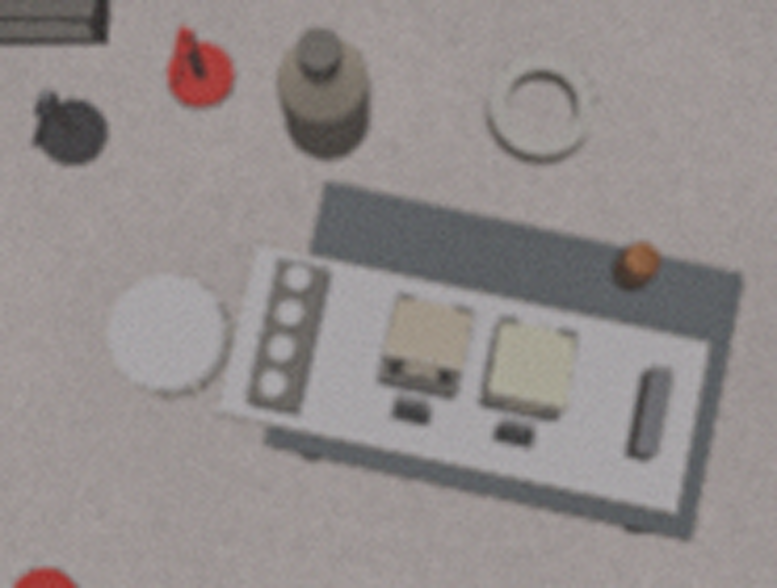

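View pics/sidez.png

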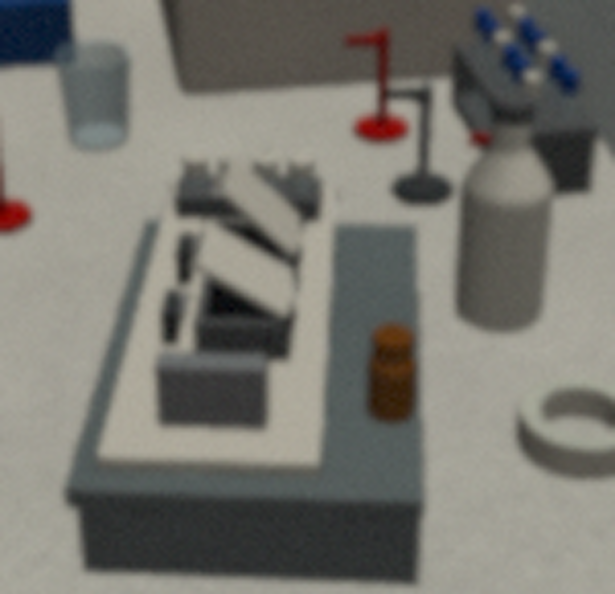

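The zooms show the board's top corners in topz at (260,248), (220,410), (712,338) and (677,517). The stand corners are at (325,182), (742,272) and (690,540). The blade tip is near (38,143) in topz and (388,94) in sidez.

```bash
cat > h.py <<'E'
from plant import read_state, cams
import cv2, numpy as np
from scipy.optimize import least_squares
I={n:cams.camera_info(n) for n in("side","top")}
def proj(n,P):
    i=I[n]; r=cv2.Rodrigues(np.array(i["R"]))[0]
    return cv2.projectPoints(np.atleast_2d(np.array(P,float)),r,np.array(i["t"],float),np.array(i["mtx"]),np.array(i["dist_coeffs"]))[0][:,0]
def ray(n,uv):
    i=I[n]; q=cv2.undistortPoints(np.array([[uv]],float),np.array(i["mtx"]),np.array(i["dist_coeffs"]))[0,0]
    R=np.array(i["R"]); return -R.T@np.array(i["t"]), R.T@np.array([q[0],q[1],1])
def atz(n,uv,z):
    c,d=ray(n,uv); return c+d*(z-c[2])/d[2]
def tri(a,b): # least squares of two (cam,uv)
    def f(X): return np.concatenate([proj(n,X)[0]-uv for n,uv in(a,b)])
    r=least_squares(f,[0.5,0.1,0.1]); return r.x,np.abs(r.fun).max()
def zt(u,v): return ((u+.5)/4.2-.5+165,(v+.5)/4.2-.5+105)
def zs(u,v): return ((u+.5)/4.1-.5+190,(v+.5)/4.1-.5+130)
def fitpose(obs): # obs: list of (cam,uv,local xyz incl. world z), planar pose x,y,th
    def f(p):
        c,s=np.cos(p[2]),np.sin(p[2])
        return np.concatenate([proj(n,[p[0]+c*l[0]-s*l[1],p[1]+s*l[0]+c*l[1],l[2]])[0]-uv for n,uv,l in obs])
    r=least_squares(f,[0.5,0,0]); return r.x,r.fun.reshape(-1,2)
E
python3 - <<'E'
from h import *
b=[("top",zt(260,248),(.06,.16,.09)),("top",zt(220,410),(-.06,.16,.09)),("top",zt(712,338),(.06,-.16,.09)),("top",zt(677,517),(-.06,-.16,.09)),
("side",zs(97,461),(-.06,-.16,.09)),("side",zs(321,464),(.06,-.16,.09))]
p,r=fitpose(b); print("board",p.round(4),"\n",r.round(1).tolist())
s=[("top",zt(325,182),(.095,.15,.08)),("top",zt(742,272),(.095,-.15,.08)),("top",zt(690,540),(-.095,-.15,.08)),
("side",zs(70,495),(-.095,-.15,.08)),("side",zs(424,496),(.095,-.15,.08)),("side",zs(416,226),(.095,.15,.08)),("side",zs(150,221),(-.095,.15,.08))]
q,r=fitpose(s); print("stand",q.round(4),"\n",r.round(1).tolist())
t=tri(("top",zt(38,143)),("side",zs(388,94))); print("tip",t, atz("top",zt(38,143),.09),atz("side",zs(388,94),.09))
c,sn=np.cos(q[2]),np.sin(q[2])
def loc(X): d=np.array(X[:2])-q[:2]; return np.array([c*d[0]+sn*d[1],-sn*d[0]+c*d[1]])
for nm,X in(("tiptri",t[0]),("tiptop",atz("top",zt(38,143),.09)),("tipside",atz("side",zs(388,94),.09))): print(nm,"stand frame",loc(X).round(4))
cb,sb=np.cos(p[2]),np.sin(p[2])
W=lambda x,y:(p[0]+cb*x-sb*y,p[1]+sb*x+cb*y)
for nm,x,y in(("corner",.06,.16),("handle",0,-.125),("c1hinge",.038,-.04),("c2hinge",.038,.03)): print(nm,np.round(W(x,y),4),loc(W(x,y)).round(4))
E
```

```text
board [ 0.5716 -0.0269 -0.206 ] 
 [[-1.0, -1.3], [-0.8, 0.8], [0.2, 0.4], [0.7, -1.1], [-0.6, 0.2], [-0.1, 1.0]]
stand [ 0.5878 -0.0538 -0.2129] 
 [[-0.7, -1.3], [0.3, -0.8], [0.2, -0.6], [-1.3, -1.1], [0.5, 1.6], [-0.2, -0.1], [-1.2, -0.3]]
tip (array([0.73358061, 0.26903894, 0.09332374]), np.float64(0.6130185184937886)) [0.73284887 0.26996699 0.09      ] [0.73757505 0.27731516 0.09      ]
tiptri stand frame [0.0743 0.3463]
tiptop stand frame [0.0734 0.3471]
tipside stand frame [0.0765 0.3552]
corner [0.6631 0.1174] [0.0374 0.1832]
handle [ 0.546  -0.1493] [-0.0206 -0.1022]
c1hinge [ 0.6006 -0.0738] [ 0.0168 -0.0169]
c2hinge [ 0.6149 -0.0053] [0.0163 0.0531]
```

```bash
cat >> h.py <<'E'
from scipy.spatial.transform import Rotation as Ro
def plan(tgt,yawx=None):
    """tgt world TCP; yawx: angle of tool x wanted (mod pi)"""
    s=read_state(); R=Ro.from_rotvec(s["orientation"]).as_matrix()
    dp=R.T@(np.array(tgt)-s["position"]); turn=0
    x=R[:,0]; a=np.arctan2(x[1],x[0])
    if yawx is not None:
        d=(yawx-a+np.pi/2)%np.pi-np.pi/2; turn=np.degrees(d)*np.sign(R[2,1])
    print("t",round(float(s["t"]),2),"pos",np.round(s["position"],4),"F",np.round(s["contact_force"],1),"w",round(float(s["width"]),4),"yaw",np.degrees(a).round(2),"tool y",R[:,1].round(3),"z",R[:,2].round(3))
    print("dp mm",(dp*1000).round(1),"turn",round(float(turn),2))
E
python3 - <<'E'
from h import *
p=(0.5716,-0.0269,-0.206)
cb,sb=np.cos(p[2]),np.sin(p[2])
W=lambda x,y:(p[0]+cb*x-sb*y,p[1]+sb*x+cb*y)
for y in(-.04,.03):
    w=W(-.004,y); print(w); plan([*w,.20],p[2]+np.pi/2)
E
```

```text
(np.float64(0.5595027275308457), np.float64(-0.06523609263875287))
t 0.1 pos [0.1847 0.5176 0.2264] F [-0.4 -0.7  0.1] w 0.0943 yaw 70.36 tool y [-0.001 -0.002 -1.   ] z [-0.942  0.336  0.   ]
dp mm [-422.9   27.1 -548.9] turn -7.84
(np.float64(0.5738209558568242), np.float64(0.0032838923116624945))
t 0.1 pos [0.1847 0.5176 0.2264] F [-0.4 -0.7  0.1] w 0.0943 yaw 70.36 tool y [-0.001 -0.002 -1.   ] z [-0.942  0.336  0.   ]
dp mm [-353.5   27.  -539.4] turn -7.84
```

>>> move_arm(
  steps=[
    {"dp": [-0.022, 0, -0.034], "turn": -1, "fingers": 0},
    {"dp": [-0.044, 0, -0.068], "turn": -2, "fingers": 0},
    {"dp": [-0.066, 0, -0.102], "turn": -3, "fingers": 0},
    {"dp": [-0.088, 0, -0.136], "turn": -4, "fingers": 0},
    {"dp": [-0.11, 0, -0.17], "turn": -5, "fingers": 0},
    {"dp": [-0.132, 0, -0.204], "turn": -6, "fingers": 0},
    {"dp": [-0.154, 0, -0.238], "turn": -7, "fingers": 0},
    {"dp": [-0.176, 0, -0.27], "turn": -7.8, "fingers": 0},
  ],
  newtons=30,
)

```text
t: 0.77
position: [0.3805, 0.2592, 0.2263]
orientation: [-1.3, -1.054, 1.058]
contact_force: [0.3, -0.0, 0.0]
width: 0.0439
```

Run:
```python
from h import *
plan([.5738,.0033,.20],-.206+np.pi/2)
```

```text
t 0.77 pos [0.3805 0.2592 0.2263] F [ 0.3 -0.   0. ] w 0.0439 yaw 78.21 tool y [-0.001 -0.002 -1.   ] z [-0.979  0.204  0.001]
dp mm [-210.9   26.6 -241.5] turn 0.01
```

>>> move_arm(
  steps=[
    {"dp": [-0.027, 0, -0.031], "turn": 0, "fingers": 0},
    {"dp": [-0.054, 0, -0.062], "turn": 0, "fingers": 0},
    {"dp": [-0.081, 0, -0.093], "turn": 0, "fingers": 0},
    {"dp": [-0.108, 0, -0.124], "turn": 0, "fingers": 0},
    {"dp": [-0.135, 0, -0.155], "turn": 0, "fingers": 0},
    {"dp": [-0.162, 0, -0.186], "turn": 0, "fingers": 0},
    {"dp": [-0.189, 0, -0.217], "turn": 0, "fingers": 0},
    {"dp": [-0.211, 0, -0.2415], "turn": 0, "fingers": 0},
  ],
)

```text
t: 1.43
position: [0.5748, 0.0005, 0.2257]
orientation: [-1.301, -1.052, 1.058]
contact_force: [-0.7, 0.1, -0.4]
width: 0.0005
```

Run:
```python
from h import *
for n in("side","top"):
    im=cams.read_camera(n)[:,:,::-1]; cv2.imwrite(f"pics/{n}1raw.png",im)
    c=im[105:245,165:350] if n=="top" else im[110:275,190:340]
    cv2.imwrite(f"pics/{n}1z.png",cv2.resize(c,None,fx=3.6,fy=3.6,interpolation=cv2.INTER_CUBIC))
plan([.5738,.0033,.15],-.206+np.pi/2)
```

```text
t 1.53 pos [ 0.5753 -0.0011  0.2246] F [-0.2  0.5 -0.9] w 0.0005 yaw 77.87 tool y [-0.003 -0.003 -1.   ] z [-0.978  0.21   0.003]
dp mm [ 4.3 74.6  2.2] turn -0.33
```

View pics/side1z.png

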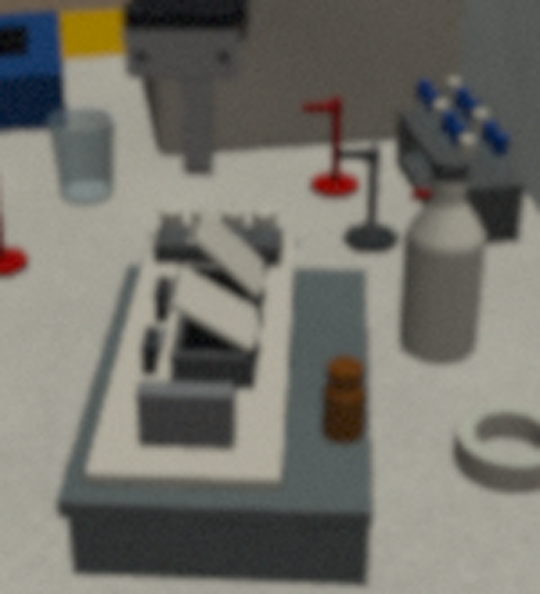

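View pics/top1z.png

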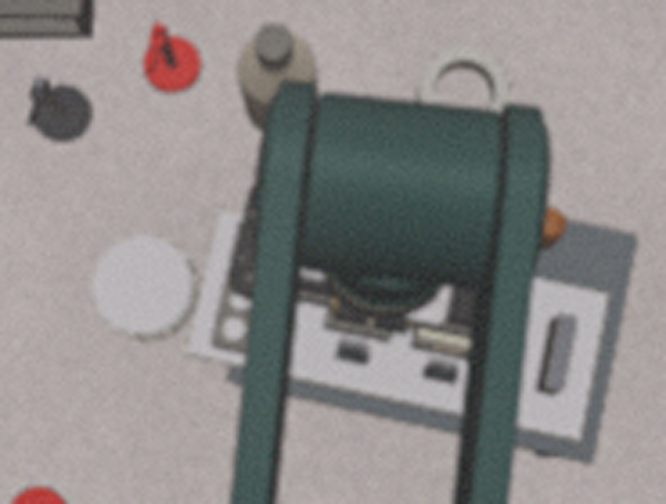

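>>> move_arm(
  steps=[
    {"dp": [0.004, 0.02, 0.002], "turn": 0, "fingers": 0},
    {"dp": [0.004, 0.04, 0.002], "turn": 0, "fingers": 0},
    {"dp": [0.004, 0.05, 0.002], "turn": 0, "fingers": 0},
    {"dp": [0.004, 0.055, 0.002], "turn": 0, "fingers": 0},
    {"dp": [0.004, 0.06, 0.002], "turn": 0, "fingers": 0},
    {"dp": [0.004, 0.065, 0.002], "turn": 0, "fingers": 0},
    {"dp": [0.004, 0.07, 0.002], "turn": 0, "fingers": 0},
    {"dp": [0.004, 0.075, 0.002], "turn": 0, "fingers": 0},
  ],
)

```text
t: 2.2
position: [0.5744, 0.0033, 0.1503]
orientation: [-1.303, -1.049, 1.055]
contact_force: [-0.6, -0.4, 5.5]
width: 0.0006
```

>>> move_arm(
  steps=[
    {"dp": [0, 0.003, 0], "turn": 0, "fingers": 0},
    {"dp": [0, 0.005, 0], "turn": 0, "fingers": 0},
    {"dp": [0, 0.007, 0], "turn": 0, "fingers": 0},
    {"dp": [0, 0.007, 0], "turn": 0, "fingers": 0},
  ],
)

```text
t: 2.53
position: [0.5746, 0.0032, 0.1439]
orientation: [-1.304, -1.05, 1.055]
contact_force: [0.2, 0.5, 0.4]
width: 0.0
```

>>> move_arm(
  steps=[
    {"dp": [0, 0.0015, 0], "turn": 0, "fingers": 0},
    {"dp": [0, 0.003, 0], "turn": 0, "fingers": 0},
    {"dp": [0, 0.003, 0], "turn": 0, "fingers": 0},
  ],
)

```text
t: 2.78
position: [0.5747, 0.0032, 0.1434]
orientation: [-1.305, -1.051, 1.054]
contact_force: [-4.4, -0.9, 10.1]
width: 0.0005
```

>>> move_arm(
  steps=[
    {"dp": [0, -0.02, 0], "turn": 0, "fingers": 0},
    {"dp": [0, -0.045, 0], "turn": 0, "fingers": 0},
    {"dp": [-0.02, -0.05, 0], "turn": 0, "fingers": 0},
    {"dp": [-0.04, -0.05, 0], "turn": 0, "fingers": 0},
    {"dp": [-0.06, -0.05, 0], "turn": 0, "fingers": 0},
    {"dp": [-0.07, -0.05, 0], "turn": 0, "fingers": 0},
    {"dp": [-0.07, -0.05, 0], "turn": 0, "fingers": 0},
  ],
)

```text
t: 3.37
position: [0.5597, -0.0668, 0.1933]
orientation: [-1.307, -1.049, 1.052]
contact_force: [-0.1, 0.0, 0.4]
width: 0.0003
```

Run:
```python
from h import *
plan([.5595,-.0652,.15],-.206+np.pi/2)
im=cams.read_camera("side")[:,:,::-1]
cv2.imwrite(f"pics/side2z.png",cv2.resize(im[110:275,190:340],None,fx=3.6,fy=3.6,interpolation=cv2.INTER_CUBIC))
```

```text
t 3.37 pos [ 0.5597 -0.0668  0.1933] F [-0.1  0.   0.4] w 0.0003 yaw 77.72 tool y [ 0.001 -0.004 -1.   ] z [-0.977  0.213 -0.001]
dp mm [ 1.7 43.3  0.6] turn -0.48
```

View pics/side2z.png

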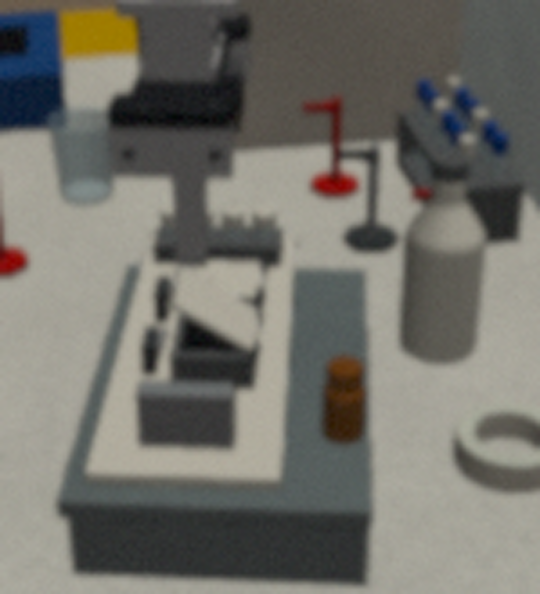

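Cover 2 now lies flat behind cover 1, at about (235,275). Cover 1 is still open, with its free edge at about (185,275). I'll press cover 1 next.

>>> move_arm(
  steps=[
    {"dp": [0.002, 0.015, 0], "turn": -0.5, "fingers": 0},
    {"dp": [0.002, 0.022, 0], "turn": -0.5, "fingers": 0},
    {"dp": [0.002, 0.028, 0], "turn": -0.5, "fingers": 0},
    {"dp": [0.002, 0.034, 0], "turn": -0.5, "fingers": 0},
    {"dp": [0.002, 0.039, 0], "turn": -0.5, "fingers": 0},
    {"dp": [0.002, 0.044, 0], "turn": -0.5, "fingers": 0},
    {"dp": [0.002, 0.048, 0], "turn": -0.5, "fingers": 0},
    {"dp": [0.002, 0.051, 0], "turn": -0.5, "fingers": 0},
  ],
)

```text
t: 4.08
position: [0.5604, -0.0636, 0.1431]
orientation: [-1.302, -1.057, 1.059]
contact_force: [-5.2, 1.3, 16.9]
width: 0.0005
```

>>> move_arm(
  steps=[
    {"dp": [0, 0.0015, 0], "turn": 0, "fingers": 0},
    {"dp": [0, 0.003, 0], "turn": 0, "fingers": 0},
    {"dp": [0, 0.003, 0], "turn": 0, "fingers": 0},
  ],
)

```text
t: 4.33
position: [0.5604, -0.0635, 0.1433]
orientation: [-1.303, -1.058, 1.058]
contact_force: [-5.7, 1.3, 11.5]
width: 0.0005
```

>>> move_arm(
  steps=[
    {"dp": [0, -0.02, 0], "turn": 0, "fingers": 0},
    {"dp": [0, -0.045, 0], "turn": 0, "fingers": 0},
    {"dp": [-0.03, -0.06, 0], "turn": 0, "fingers": 0.05},
    {"dp": [-0.06, -0.06, 0], "turn": 0, "fingers": 0.05},
    {"dp": [-0.085, -0.06, 0], "turn": 0, "fingers": 0.05},
    {"dp": [-0.085, -0.06, 0], "turn": 0, "fingers": 0.05},
    {"dp": [-0.085, -0.06, 0], "turn": 0, "fingers": 0.05},
  ],
)

```text
t: 4.92
position: [0.5428, -0.1475, 0.2033]
orientation: [-1.304, -1.056, 1.056]
contact_force: [-0.0, -0.4, -0.5]
width: 0.0306
```

Run:
```python
from h import *
plan([.546,-.1493,.111],-.206+np.pi/2)
for n in("side","top"):
    im=cams.read_camera(n)[:,:,::-1]; cv2.imwrite(f"pics/{n}3raw.png",im)
    c=im[105:245,165:350] if n=="top" else im[110:275,190:340]
    cv2.imwrite(f"pics/{n}3z.png",cv2.resize(c,None,fx=4.2 if n=="top" else 3.6,fy=4.2 if n=="top" else 3.6,interpolation=cv2.INTER_CUBIC))
```

```text
t 4.92 pos [ 0.5428 -0.1475  0.2033] F [-0.  -0.4 -0.5] w 0.0306 yaw 78.15 tool y [ 0.003 -0.003 -1.   ] z [-0.979  0.205 -0.003]
dp mm [-0.9 92.3 -3.1] turn -0.05
```

View pics/side3z.png

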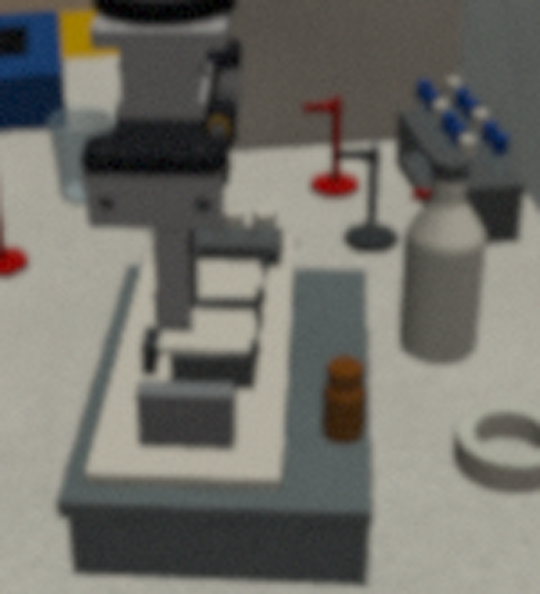

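View pics/top3z.png

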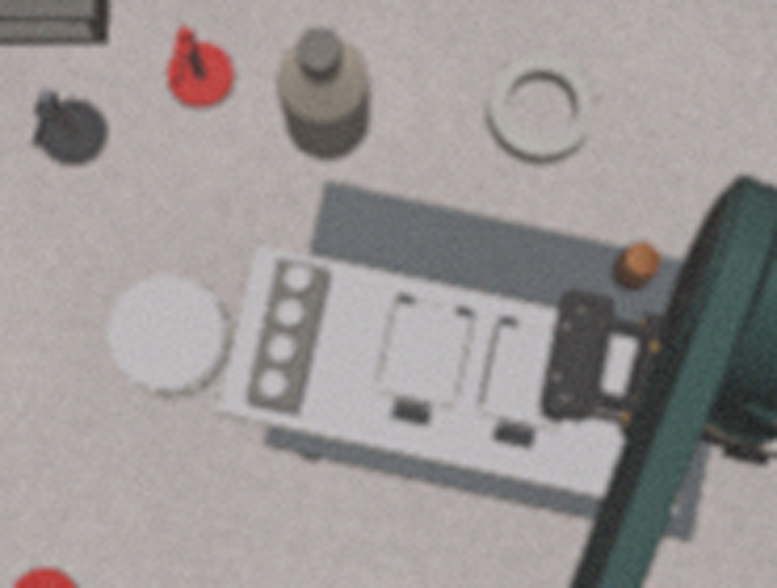

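Both covers are flat in both views, and the board hasn't moved: its outer corners are still at (260,248) and (220,412). Next I'll descend over the handle.

>>> move_arm(
  steps=[
    {"dp": [-0.001, 0, -0.003], "turn": 0, "fingers": 0.05},
    {"dp": [-0.001, 0.015, -0.003], "turn": 0, "fingers": 0.05},
    {"dp": [-0.001, 0.03, -0.003], "turn": 0, "fingers": 0.05},
    {"dp": [-0.001, 0.05, -0.003], "turn": 0, "fingers": 0.05},
    {"dp": [-0.001, 0.065, -0.003], "turn": 0, "fingers": 0.05},
    {"dp": [-0.001, 0.078, -0.003], "turn": 0, "fingers": 0.05},
    {"dp": [-0.001, 0.087, -0.003], "turn": 0, "fingers": 0.05},
    {"dp": [-0.001, 0.087, -0.003], "turn": 0, "fingers": 0.05},
  ],
)

```text
t: 5.68
position: [0.5449, -0.1464, 0.1135]
orientation: [-1.298, -1.057, 1.06]
contact_force: [-0.2, 0.5, -0.5]
width: 0.0498
```

Run:
```python
from h import *
plan([.546,-.1493,.116],-.206+np.pi/2)
for n in("side",):
    im=cams.read_camera(n)[:,:,::-1]
    c=im[150:275,190:340]
    cv2.imwrite(f"pics/{n}4z.png",cv2.resize(c,None,fx=4,fy=4,interpolation=cv2.INTER_CUBIC))
```

```text
t 5.68 pos [ 0.5449 -0.1464  0.1135] F [-0.2  0.5 -0.5] w 0.0498 yaw 78.38 tool y [-0.002 -0.001 -1.   ] z [-0.98   0.201  0.002]
dp mm [-2.7 -2.5 -1.6] turn 0.18
```

View pics/side4z.png

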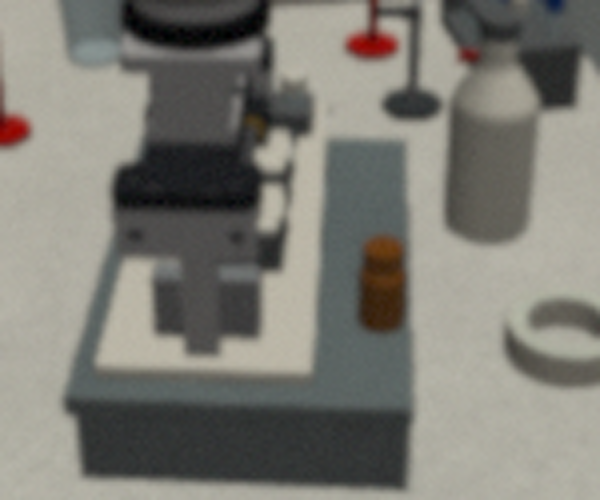

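The near finger is at (203,310), centred on the handle and on its tail side. The tips are just above the board, so I'll close the grip.

>>> move_arm(
  steps=[
    {"dp": [-0.003, -0.002, -0.0015], "turn": 0, "fingers": 0.05},
    {"dp": [-0.003, -0.002, -0.0015], "turn": 0, "fingers": 0.05},
    {"dp": [-0.003, -0.002, -0.0015], "turn": 0, "fingers": 0.0},
    {"dp": [-0.003, -0.002, -0.0015], "turn": 0, "fingers": 0.0},
    {"dp": [-0.003, -0.002, -0.0015], "turn": 0, "fingers": 0.0},
    {"dp": [-0.003, -0.002, -0.0015], "turn": 0, "fingers": 0.0},
    {"dp": [-0.003, -0.002, -0.0015], "turn": 0, "fingers": 0.0},
    {"dp": [-0.003, -0.002, -0.0015], "turn": 0, "fingers": 0.0},
  ],
  newtons=45,
)

```text
t: 6.4
position: [0.5466, -0.1496, 0.1171]
orientation: [-1.299, -1.058, 1.058]
contact_force: [1.0, 0.7, -0.2]
width: 0.016
```

Run:
```python
from h import *
d=np.array([np.sin(.2129),np.cos(.2129)])
s=read_state(); p=s["position"]
plan([p[0]+d[0]*.163,p[1]+d[1]*.163,p[2]],-.206+np.pi/2)
im=cams.read_camera("top")[:,:,::-1];cv2.imwrite("pics/top5raw.png",im)
c=im[105:245,165:350]
cv2.imwrite(f"pics/top5z.png",cv2.resize(c,None,fx=4.2,fy=4.2,interpolation=cv2.INTER_CUBIC))
```

```text
t 6.4 pos [ 0.5466 -0.1496  0.1171] F [ 1.   0.7 -0.2] w 0.016 yaw 78.35 tool y [ 0.001 -0.    -1.   ] z [-0.979  0.202 -0.001]
dp mm [163.   -0.   -1.6] turn 0.15
```

View pics/top5z.png

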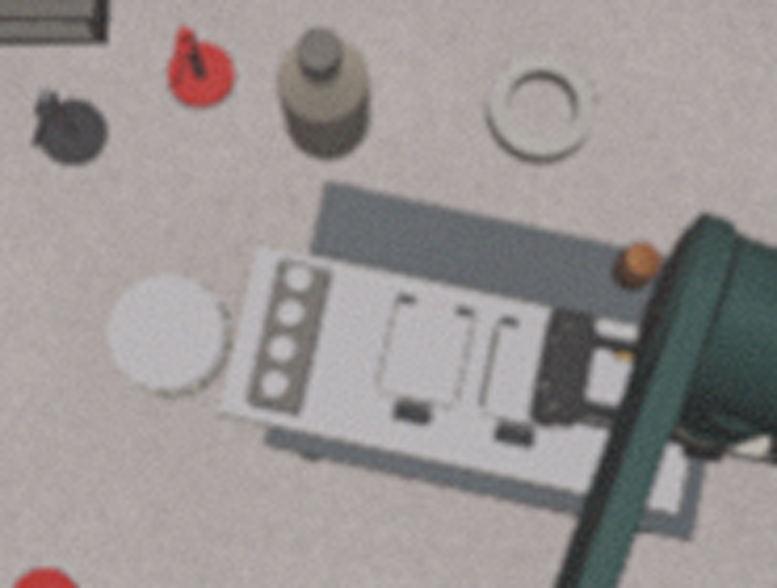

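The grip width is 16 mm, which matches the rib. I'll slide outwards in parts with a small downward bias.

>>> move_arm(
  steps=[
    {"dp": [0.005, 0.001, 0], "turn": 0, "fingers": 0.0},
    {"dp": [0.015, 0.001, 0], "turn": 0, "fingers": 0.0},
    {"dp": [0.027, 0.001, 0], "turn": 0, "fingers": 0.0},
    {"dp": [0.04, 0.001, 0], "turn": 0, "fingers": 0.0},
    {"dp": [0.053, 0.001, 0], "turn": 0, "fingers": 0.0},
    {"dp": [0.065, 0.001, -0.001], "turn": 0, "fingers": 0.0},
    {"dp": [0.075, 0.001, -0.001], "turn": 0, "fingers": 0.0},
    {"dp": [0.08, 0.001, -0.001], "turn": 0, "fingers": 0.0},
  ],
)

```text
t: 7.12
position: [0.5643, -0.0712, 0.1171]
orientation: [-1.302, -1.059, 1.059]
contact_force: [-1.5, -5.5, 4.9]
width: 0.0157
```

Run:
```python
from h import *
plan([.5466+.0344,-.1496+.1593,.1165],-.206+np.pi/2)
for n in("side","top"):
    im=cams.read_camera(n)[:,:,::-1]; cv2.imwrite(f"pics/{n}6raw.png",im)
    c=im[105:245,165:350] if n=="top" else im[130:275,190:340]
    cv2.imwrite(f"pics/{n}6z.png",cv2.resize(c,None,fx=4.2 if n=="top" else 4.1,fy=4.2 if n=="top" else 4.1,interpolation=cv2.INTER_CUBIC))
```

```text
t 7.12 pos [ 0.5643 -0.0712  0.1171] F [-1.5 -5.5  4.9] w 0.0157 yaw 78.39 tool y [ 0.002 -0.003 -1.   ] z [-0.98   0.201 -0.002]
dp mm [82.6  0.4 -0. ] turn 0.19
```

View pics/side6z.png

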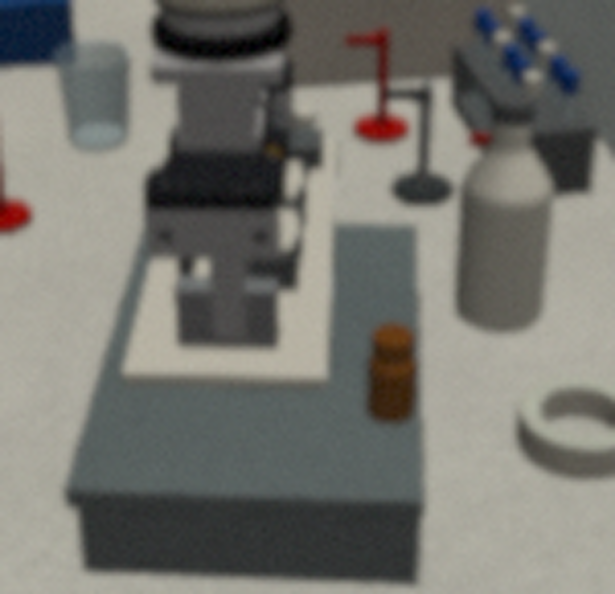

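View pics/top6z.png

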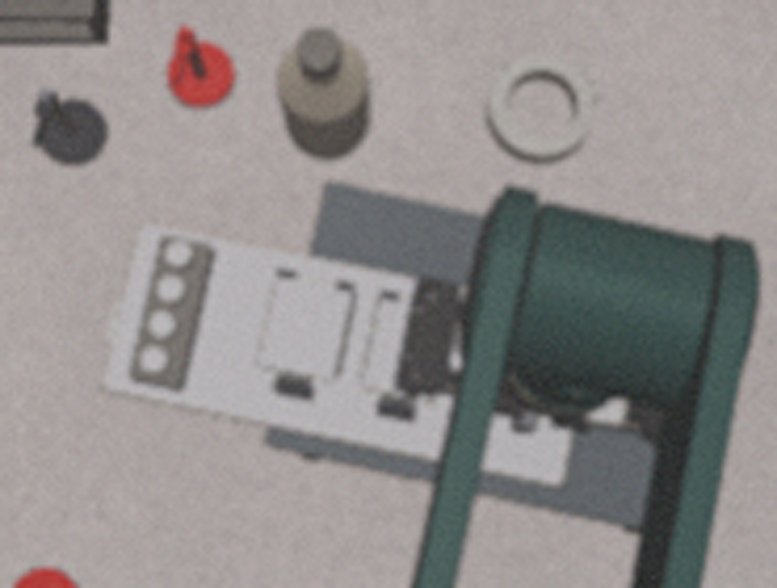

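The board slides flat: its tail edge is at (122..328,378) in the side view, and its outer corner in the top view is at (147,226). I'll go 68 mm further, then measure finely.

>>> move_arm(
  steps=[
    {"dp": [0.008, 0.001, 0], "turn": 0, "fingers": 0.0},
    {"dp": [0.018, 0.001, 0], "turn": 0, "fingers": 0.0},
    {"dp": [0.029, 0.001, 0], "turn": 0, "fingers": 0.0},
    {"dp": [0.04, 0.001, 0], "turn": 0, "fingers": 0.0},
    {"dp": [0.05, 0.001, 0], "turn": 0, "fingers": 0.0},
    {"dp": [0.06, 0.0015, 0], "turn": 0, "fingers": 0.0},
    {"dp": [0.066, 0.0015, 0], "turn": 0, "fingers": 0.0},
    {"dp": [0.068, 0.0015, 0], "turn": 0, "fingers": 0.0},
  ],
)

```text
t: 7.88
position: [0.5786, -0.0044, 0.1173]
orientation: [-1.303, -1.061, 1.06]
contact_force: [-0.9, -8.1, 8.3]
width: 0.0156
```

Run:
```python
from h import *
plan([.5466+.0344,-.1496+.1593,.1165],-.206+np.pi/2)
for n in("side","top"):
    f=np.mean([cams.read_camera(n) for _ in range(4)],axis=0).astype(np.uint8)
    im=f[:,:,::-1]; cv2.imwrite(f"pics/{n}7raw.png",im)
    c=im[125:215,160:260] if n=="top" else im[130:275,190:340]
    cv2.imwrite(f"pics/{n}7z.png",cv2.resize(c,None,fx=6 if n=="top" else 4.1,fy=6 if n=="top" else 4.1,interpolation=cv2.INTER_CUBIC))
```

```text
t 7.88 pos [ 0.5786 -0.0044  0.1173] F [-0.9 -8.1  8.3] w 0.0156 yaw 78.48 tool y [ 0.004 -0.004 -1.   ] z [-0.98   0.2   -0.004]
dp mm [14.3  0.7  0.5] turn 0.28
```

View pics/side7z.png

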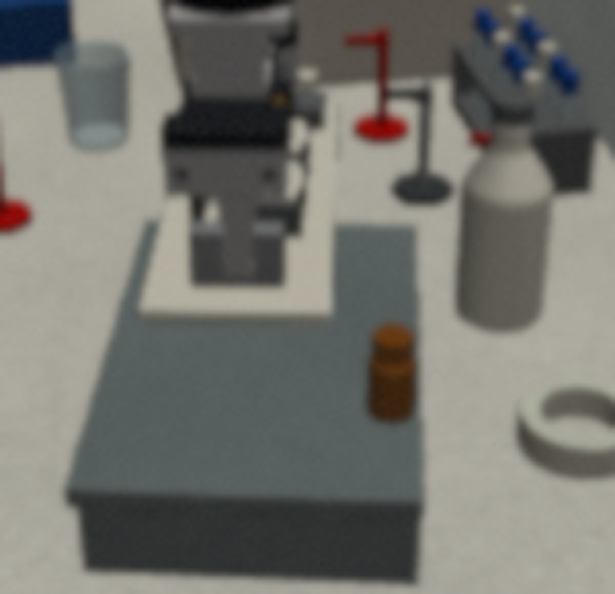

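View pics/top7z.png

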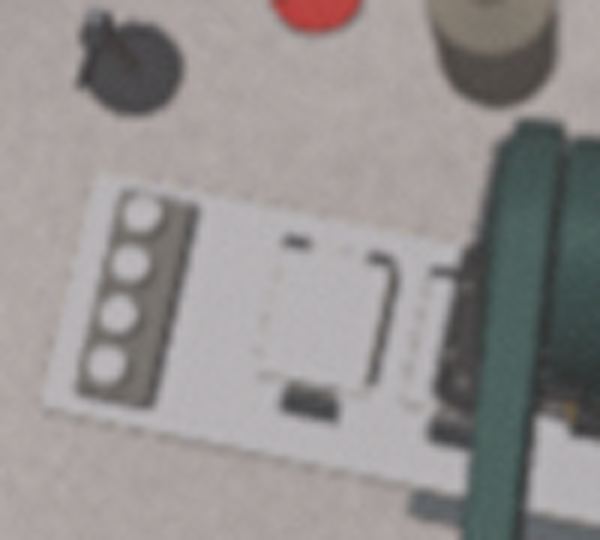

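Run:
```python
from h import *
im=cv2.imread("pics/top7raw.png")
c=im[122:162,164:204]; c=cv2.convertScaleAbs(c,alpha=1.3); a=cv2.resize(c,None,fx=14,fy=14,interpolation=cv2.INTER_CUBIC)
for k in range(0,40,5):
    cv2.putText(a,str(164+k),(k*14,10),0,.35,(0,0,255));cv2.putText(a,str(122+k),(0,k*14+12),0,.35,(0,0,255)); cv2.line(a,(k*14,0),(k*14,5),(0,0,255)); cv2.line(a,(0,k*14),(5,k*14),(0,0,255))
cv2.imwrite("pics/tipT.png",a)
im=cv2.imread("pics/side7raw.png")
c=im[140:185,268:308]; c=cv2.convertScaleAbs(c,alpha=1.3);a=cv2.resize(c,None,fx=13,fy=13,interpolation=cv2.INTER_CUBIC)
for k in range(0,45,5):
    cv2.putText(a,str(268+k),(k*13,10),0,.35,(0,0,255));cv2.putText(a,str(140+k),(0,k*13+12),0,.35,(0,0,255)); cv2.line(a,(k*13,0),(k*13,5),(0,0,255)); cv2.line(a,(0,k*13),(5,k*13),(0,0,255))
cv2.imwrite("pics/tipS.png",a)
```

```text
(no output)
```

View pics/tipT.png

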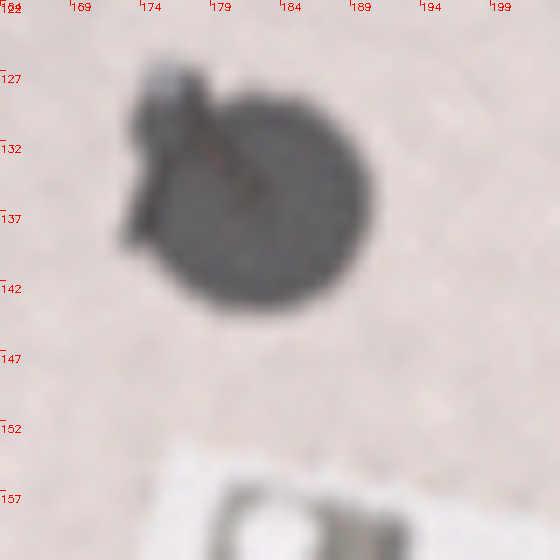

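View pics/tipS.png

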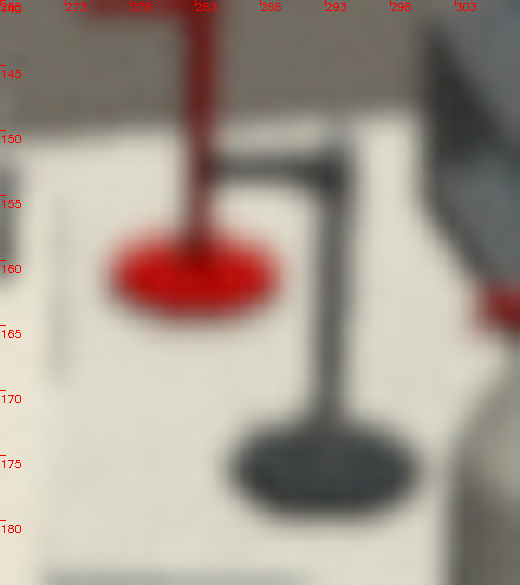

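Run:
```python
from h import *
q=np.array([.5878,-.0538,-.2129]); c,sn=np.cos(q[2]),np.sin(q[2])
def loc(X): d=np.array(X[:2])-q[:2]; return np.array([c*d[0]+sn*d[1],-sn*d[0]+c*d[1]]).round(4)
def rawT(u,v): return (u/14-.5+164,v/14-.5+122)
def rawS(u,v): return (u/13-.5+268,v/13-.5+140)
print("disc top",loc(atz("top",rawT(258,202),.004)),"disc side",loc(atz("side",rawS(325,470),.004)))
print("disc tri",loc(tri(("top",rawT(258,202)),("side",rawS(325,470)))[0]),tri(("top",rawT(258,202)),("side",rawS(325,470))))
print("posttop top",loc(atz("top",rawT(168,78),.1)),"side",loc(atz("side",rawS(338,130),.1)))
for z in(.086,.09,.094): print("tip",z,loc(atz("top",rawT(140,242),z)))
print("blade side",loc(atz("side",rawS(230,165),.09)),loc(atz("side",rawS(310,167),.09)))
# board: outer corner
def zz(u,v): return ((u+.5)/6-.5+160,(v+.5)/6-.5+125)
for u in((98,177),(42,408)): print("board outer",loc(atz("top",zz(*u),.09)))
for u in((138,312),(332,314)): print("board tail",loc(atz("side",zs(*u),.09)))
b=[("top",zz(98,177),(.06,.16,.09)),("top",zz(42,408),(-.06,.16,.09)),("side",zs(138,312),(-.06,-.16,.09)),("side",zs(332,314),(.06,-.16,.09))]
p,r=fitpose(b); print(p,r.round(1).tolist(),loc(p[:2]))
```

```text
disc top [0.106  0.3487] disc side [0.1072 0.3545]
disc tri [0.1061 0.348 ] (array([0.76500141, 0.26388841, 0.00710984]), np.float64(0.2596815904149139))
posttop top [0.1059 0.3476] side [0.107  0.3591]
tip 0.086 [0.0738 0.3487]
tip 0.09 [0.0729 0.3475]
tip 0.094 [0.0721 0.3463]
blade side [0.0796 0.3584] [0.1002 0.358 ]
board outer [0.0303 0.3293]
board outer [-0.0845  0.328 ]
board tail [-0.0791  0.0123]
board tail [0.0409 0.0157]
[ 0.60139516  0.11738411 -0.18780912] [[-0.5, -1.1], [-0.4, 0.8], [-0.1, 0.8], [0.0, 0.8]] [-0.0229  0.1702]
```

```bash
cat > prof.py <<'E'
from h import *
import sys
from scipy.ndimage import map_coordinates
q=np.array([.5878,-.0538,-.2129]); c,sn=np.cos(q[2]),np.sin(q[2])
W=lambda x,y,z:(q[0]+c*x-sn*y,q[1]+sn*x+c*y,z)
g=cv2.imread(sys.argv[1]).astype(float).mean(2); lo,hi=float(sys.argv[2]),float(sys.argv[3])
ys=np.arange(lo,hi,.0005)
def prof(x,z):
    uv=proj("top",[W(x,y,z) for y in ys]); return map_coordinates(g,[uv[:,1],uv[:,0]],order=1)
E_=[]
for x in np.arange(-.075,.026,.01):
    f=np.mean([prof(x+d,.09) for d in np.arange(-.004,.005,.002)],0)
    inn,out=f[:15].mean(),f[-15:].mean(); m=(inn+out)/2
    k=np.where(f>m)[0][-1]; E_.append((x,ys[k])); print(round(x,3),inn.round(0),out.round(0),ys[k].round(4))
E_=np.array(E_); pl=np.polyfit(E_[:,0],E_[:,1],1); print("edge line at x=.035:",np.polyval(pl,.035).round(4),"slope",pl[0].round(4))
ys=np.arange(.335,.365,.0005)
for x in(.076,.08,.084,.088):
    f=np.mean([prof(x+d,.094) for d in(-.002,0,.002)],0); print(x,f[::4].round(0).astype(int))
print(ys[::4].round(4))
E
python3 prof.py pics/top7raw.png .31 .345
```

```text
-0.075 156.0 167.0 0.3445
-0.065 137.0 169.0 0.3445
-0.055 145.0 168.0 0.3445
-0.045 128.0 168.0 0.3445
-0.035 147.0 167.0 0.3445
-0.025 132.0 168.0 0.3445
-0.015 133.0 169.0 0.3445
-0.005 147.0 166.0 0.3445
0.005 124.0 166.0 0.3445
0.015 147.0 166.0 0.3445
0.025 149.0 166.0 0.3445
edge line at x=.035: 0.3445 slope -0.0
0.076 [ 76  76  76  75  71  68  76  98 133 158 167 166 164 163 163]
0.08 [ 76  77  76  75  69  67  72  99 132 160 166 166 165 163 162]
0.084 [ 76  76  76  74  70  66  78 104 136 157 164 164 163 163 163]
0.088 [ 73  73  73  72  69  66  78 100 130 150 162 162 162 161 162]
[0.335 0.337 0.339 0.341 0.343 0.345 0.347 0.349 0.351 0.353 0.355 0.357
 0.359 0.361 0.363]
```

```bash
sed -i 's/inn,out=.*/inn,out=np.percentile(f,97),f[-12:].mean(); m=(inn+out)\/2/' prof.py; python3 prof.py pics/top7raw.png .31 .352 | head -12
```

```text
-0.075 182.0 169.0 0.3285
-0.065 181.0 169.0 0.3285
-0.055 181.0 168.0 0.3285
-0.045 181.0 169.0 0.329
-0.035 182.0 168.0 0.3295
-0.025 181.0 168.0 0.329
-0.015 181.0 169.0 0.3295
-0.005 181.0 169.0 0.329
0.005 181.0 166.0 0.33
0.015 181.0 166.0 0.33
0.025 180.0 167.0 0.33
edge line at x=.035: 0.3302 slope 0.0164
```

>>> move_arm(
  steps=[
    {"dp": [0.003, 0.001, 0], "turn": 0, "fingers": 0.0},
    {"dp": [0.007, 0.0015, 0], "turn": 0, "fingers": 0.0},
    {"dp": [0.011, 0.0015, 0], "turn": 0, "fingers": 0.0},
    {"dp": [0.0145, 0.0015, 0], "turn": 0, "fingers": 0.0},
    {"dp": [0.017, 0.0015, 0], "turn": 0, "fingers": 0.0},
    {"dp": [0.0178, 0.0015, 0], "turn": 0, "fingers": 0.0},
    {"dp": [0.0178, 0.0015, 0], "turn": 0, "fingers": 0.0},
    {"dp": [0.0178, 0.0015, 0], "turn": 0, "fingers": 0.0},
  ],
)

```text
t: 8.95
position: [0.5824, 0.0118, 0.1175]
orientation: [-1.306, -1.061, 1.061]
contact_force: [-1.4, -7.0, 8.9]
width: 0.0156
```

```bash
python3 - <<'E'
from h import *
plan([.5466+.0344,-.1496+.1593,.1165],-.206+np.pi/2)
for n in("side","top"):
    f=np.mean([cams.read_camera(n) for _ in range(4)],axis=0).astype(np.uint8)
    im=f[:,:,::-1]; cv2.imwrite(f"pics/{n}8raw.png",im)
    c=im[125:215,160:260] if n=="top" else im[130:275,190:340]
    cv2.imwrite(f"pics/{n}8z.png",cv2.resize(c,None,fx=6 if n=="top" else 4.1,fy=6 if n=="top" else 4.1,interpolation=cv2.INTER_CUBIC))
plan([.5466+.0344,-.1496+.1593,.1165],-.206+np.pi/2)
E
python3 prof.py pics/top8raw.png .328 .37
```

```text
t 8.95 pos [0.5824 0.0118 0.1175] F [-1.4 -7.   8.9] w 0.0156 yaw 78.48 tool y [ 0.005 -0.006 -1.   ] z [-0.98   0.2   -0.006]
dp mm [-2.4  1.   0.9] turn 0.28
t 9.35 pos [0.5824 0.0118 0.1174] F [-1.3 -5.9  8.8] w 0.016 yaw 78.48 tool y [ 0.005 -0.006 -1.   ] z [-0.98   0.2   -0.006]
dp mm [-2.3  0.9  0.9] turn 0.28
-0.075 182.0 171.0 0.3445
-0.065 182.0 168.0 0.345
-0.055 182.0 170.0 0.3445
-0.045 183.0 171.0 0.3455
-0.035 182.0 169.0 0.3455
-0.025 182.0 168.0 0.3455
-0.015 182.0 169.0 0.3455
-0.005 182.0 167.0 0.346
0.005 182.0 169.0 0.3455
0.015 182.0 169.0 0.3455
0.025 181.0 167.0 0.3465
edge line at x=.035: 0.3463 slope 0.0145
0.076 [ 76  76  76  74  71  68  77  99 135 158 167 166 164 163 163]
0.08 [ 77  78  77  75  69  66  73 100 133 159 166 167 165 163 163]
0.084 [ 76  77  76  74  69  65  78 103 135 156 165 166 164 163 164]
0.088 [ 72  73  73  71  68  67  78  99 129 150 162 164 164 163 163]
[0.335 0.337 0.339 0.341 0.343 0.345 0.347 0.349 0.351 0.353 0.355 0.357
 0.359 0.361 0.363]
```

View pics/side8z.png

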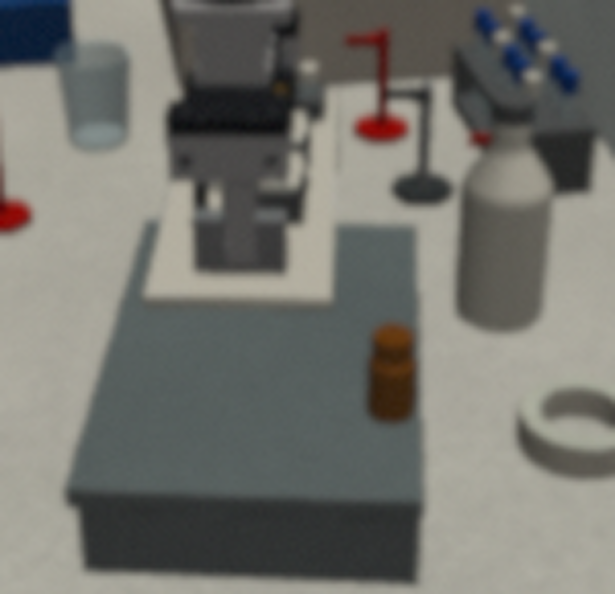

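View pics/top8z.png

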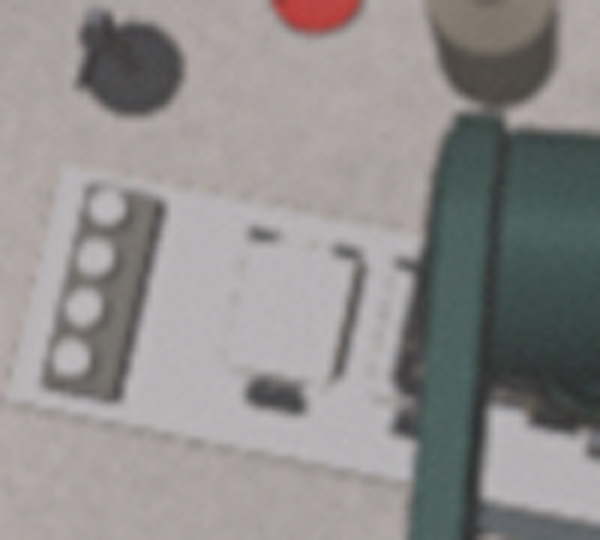

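Relative to the tip, the board edge is about 1.7 mm short in the top view, and the arm's travel puts it at about 0 mm. The tool is pushing down with 9 N and the TCP height has changed by only 0.3 mm since the grasp, so the tail is flat. I'm handing in while still holding.

Run:
```python
from plant import read_state, ticket
print(ticket.finish_job()); s=read_state(); print(s["t"],s["position"],s["contact_force"],s["width"])
```

```text
the job is handed in; nothing more can be done
None
the job is handed in; nothing more can be done
```

I pressed both covers shut, slid the board out by its handle until its outer end was level with the dark pointer's tip, and handed the job in still gripping the handle. The hand-in reported no verdict. The clock stood at about 9.4 s of the 54 s allowed.

**What my last checks showed:**
- **Covers:** each stopped hard within 1 mm of the expected shut height. Both looked flat in the pictures after pressing, though the arm hides part of cover 1 in the final top view.
- **Board end:** the top camera puts it about 1.7 mm short of the pointer tip, and the arm's measured travel puts it at about 0 mm. The limit is 7 mm.
- **Side gap and angle:** the board edge is about 40 mm beside the tip, within the 60 mm limit. The board is turned about 0.015 rad from the stand, against a limit of 0.10.
- **Hold:** the tool pushes down on the handle with about 9 N, with the grip set to 45 N. Its height changed by only 0.3 mm from grasp to finish, so the tail should be flat on the stand.
- **Other things on the bench:** none looked moved in the views I had.

**What disagreed:** the side camera placed the pointer 6 to 10 mm further out than the top camera did. Its view along that direction is shallow, so I relied on the top camera for the final position. After the hand-in no further state could be read, so nothing was checked past that point.

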